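Open the sample pot and hold the infrared sensor over it

TASK

Lift the loose lid off the sample pot by its knob and set it down upright on the bare desk, without dropping it. Then pinch the boom's grip block so that its blue lock button is pushed in, pull the boom out until the tip of its pointer stands over the red saddle on the ruler, and finish holding it there with the button still squeezed: do not let go, since the boom springs back. Leave the other things on the desk where they are.

Things in the scene. Friction and masses are not known exactly. Their poses are not given: they have to be found in the camera images.
- boom: Steel boom that slides out of a sleeve along its own level y axis (z up), fully home at the start, travel 145 mm. Origin: centre of the grey upright grip block on it, 95 mm above the desk. Block: 24 mm across x, 40 mm along y, from 69 to 113 mm above the desk; pinch it across x from above, fingertips about 76 mm above the desk. A spring pulls it home with 3 to 5 N whenever the button is in.
- lock_button (a joint): Blue lock button 28 x 28 mm on the block's -x face, level with the boom's origin. Metres: 0 sprung out (locked), 0.006 fully in, along the boom's +x. It stands 7 mm out: width over block and button 31 mm, 25 mm when in. Takes 3 to 7 N. It frees the boom when 0.0045 or more in, and springs out as soon as the pinch is loosened.
- stand: Fixed stand with the sleeve and a white ruler (black ticks 10 mm apart). Origin: on the desk below the boom's origin at home; axes as the boom's. Grey base plate: x -75 to 45, y -130 to 195 mm, top 10 mm above the desk. Sleeve: 34 mm wide, top 93 mm above the desk, y -138 to -33 mm. Ruler: x -68 to -56, y 43 to 193 mm, top 38 mm above the desk.
- pointer (a point): Tip of the thin black bent pointer on the boom, 46 mm above the desk, 62 mm to -x and 45 mm to +y of the boom's origin. Beside it, at x 0, y +45 mm of the boom's origin, hangs the black round sensor, 32 mm across, 58 to 95 mm above the desk; it would strike the knob of a lid left on the pot.
- mark (a point): Centre of the top of the red saddle on the ruler, 10 mm wide along the boom, 41 mm above the desk. Axes as the boom's: y is the direction of extension. Fixed to the pot, 75 to 115 mm ahead of the pointer at the start. When the pointer is over it the sensor is over the pot.
- pot_rim (a point): Centre of the mouth of the fixed round aluminium sample pot, 48 mm above the desk, 60 mm outside and 52 mm inside diameter.
- lid_knob (a point): Middle of the upright black knob (18 mm across, 31 mm high) on the loose steel lid (66 mm across, about 70 g). It is 15.5 mm above the lid's upper face and 24.5 mm above its lowest face; 68.5 mm above the desk with the lid on the pot, 24.5 mm with the lid on the desk. Its z axis is up.
- lid: The same lid; origin at the centre of its lowest face, a locating disc 48 mm across and 4 mm deep that sits in the pot's mouth.
- mug: White mug, 92 mm across, 95 mm high, a bystander at the right; origin at the centre of its underside.
- filters: White carton with a green stripe, 65 x 95 x 55 mm, a bystander at the right; origin at the centre of its underside.
- rack: Blue vial rack with vials, 74 x 120 x 40 mm, a bystander at the left; origin at the centre of its underside.
- septa: White carton with a blue stripe, 62 x 62 x 45 mm, a bystander at the left; origin at the centre of its underside. The desk around x 0.47, y 0.345 m, between it and the stand, is bare.
- timer: White bench timer, 64 x 64 x 18 mm, a bystander at the back left; origin at the centre of its underside.
- beaker: Small glass beaker, 47 mm across, 58 mm high, a bystander behind the stand; origin at the centre of its underside.

How it is judged:
By the outcome, as a careful person would: the job done as asked, in the order asked, and still so for the second after the job is handed in, while the arm keeps its last pose, push and grip.
It also fails if it takes over 54 s, if anything falls off the work surface, if the arm or the gripper's body presses on something with over 40 N, if the wrist force passes 120 N, or if a joint passes its speed limit or range.

ROBOT

A 6-joint arm with a two-finger parallel gripper is mounted at the origin on a cart in front of the work surface, level with it; the furniture and walls round the work are solid. World frame = base frame: x ahead of the robot, y to its left, z up, the work surface at z = 0. Lengths are in m, angles in rad, forces in N, time in s.
With the tool pointing down it reaches from about 0.3 to 0.95 m from the base axis. Payload 3.1 kg.
Tool frame: the origin (TCP) lies midway between the tips of the shut fingers; the grasp point (between the pads) lies 19 mm behind it; z points along the fingers, y is the line along which they close (so a half turn about z gives the same grasp; the last joint's range is limited). The gripper opens to 85 mm and grips with 20 to 120 N. Pads are 22 mm wide; open, the fingers measure 114 mm over their backs; the gripper's body (76 mm by 85 mm) begins 54 mm behind the grasp point. The pads swing forward as they close: fully open they stand 13 mm farther back than shut.
Start: joints at [1.162, 0.308, 1.634, -0, 1.2, -0.07], TCP at [0.208, 0.589, 0.231] pointing down, gripper open.
Joint ranges: [-3.06, 3.06], [-0.79, 1.96], [0.05, 2.63], [-1.19, 4.34], [0.05, 2.64], [-2.94, 2.94]. Speed limits (rad/s): [2.79, 2.79, 3.14, 3.14, 3.14, 3.14].

INTERFACE

Orientations are given as a 3x3 rotation matrix whose columns are the frame's x, y, z axes.
In Python, from bench import bot, imaging, models gives the robot as it stands. The module is installed in compiled form; this text tells all that it offers.
- The arm moves only by the tool jog_arm, never from a script. Its argument "steps" is a list of rows, each a list of 7 numbers: the turn, a rotation vector about the world's x, y, z in degrees, then the shift along the world's x, y, z in mm, then the finger opening in mm, from 0 to 85.4. In form: [[rx, ry, rz, x, y, z, grip], ...]. A call has 1 to 10 rows; each row shifts and turns the commanded pose from where the row before left it; what a row does not reach is not made up. A row lasts 1/12 s, in which the tool goes at most 41.7 mm and 7.16 degrees, less where a joint would pass 70% of its speed; a pose out of reach is approached as far as the arm can. A call is refused whole if a number of a shift passes 41.7 or a number of a turn 7.16, either way. A call with a gripper value outside its range is refused whole. The fingers move at their own pace and stop on an object; "force" is the grip in N (left out, the last holds). Time passes only in rows, so rows that do not move let the fingers close. It gives the time, the measured TCP pose, the force, the opening and the grip force at its end, in the units of the state.
- bot.read_state(): the state, without advancing time (a new reading comes with each control period).
- imaging.get_image(name): name is "side" or "top" or "wrist"; returns (picture, depth): 480x640x3 uint8, red, green, blue; 480x640 float32, m along the optical axis (not along the pixel's ray), 0 where there is no reading.
- imaging.calibration(name): a dict with "intrinsics" (3x3 intrinsics, pixels), "k1" (the pictures are not rectified: a ray, as slopes to the right and down, at radius r is drawn at 1 + k1 r^2 times it, then the intrinsics apply), "xyz" and "orientation" of the camera in the world. Camera axes: x right, y up, looking along -z (the intrinsics and any distortion apply to the point x, -y, -z); pixel columns grow to the right and rows downward; lengths in m; the calibration is good to about 2 mm. A picture is of the moment at which its call begins: read the wrist's pose just before it. calibration takes no time and is no camera call; for the wrist camera it gives the pose at the moment of the call.
- bot.close_job(): hands the job in; it is judged then, once.
Trained networks look in the newest picture that a camera, given by its name, has taken for a name from the list of things; names that differ only in an ending like _2 or _b are one class to them, and where a whole thing is asked for, a point or a joint stands for the part that bears it (a point fixed in the world has none). Each returns a list of dicts, best first, with "p" (0 to 1); they miss things now and then, are a little off and sometimes report something else, mostly with a low value. They report only what shows in the picture. A call takes as long as a camera call.
- models.find_in(camera, thing): "point" ([column, row] as shares, 0 to 1, of the picture: columns of its width, rows of its height, amid what is visible of it).
The state is a dict: "t": time; "q": joint angles; "joint_vel": joint speeds; "tau": joint torques, N m; "eef_pos": TCP position; "orientation": TCP orientation; "ft_force": force on the tool from outside, world axes, zero at the start; "wrist_torque": the same for the moment, N m; "gripper_width": finger opening in m; "gripper_force": force on a finger pad.
Only numpy, scipy, OpenCV 4.12 (cv2) and the standard library are available. Lean on these libraries where they do the work, as an engineer would, in place of code of your own. Each camera call takes 0.05 s, during which the arm holds its last target. There are 200 camera calls.

## Working session

There is one attempt and no reset: what is moved stays moved. The work goes in short steps, Python scripts to look and compute and a tool call to move; the robot and the scene stay as the last step left them, time stands still between calls to the robot, and variables do not carry over. Pictures are saved under pics/ and viewed, at most 10 in all, crops included, and the job is handed in when it is done.

Besides the shell and the picture viewer there is one more tool, called after ">>>" in YAML: its name, and indented under it one key for each argument. jog_arm: Moves the arm, as the interface text tells. Its arguments: {"type":"object","properties":{"steps":{"type":"array"},"force":{"type":"number"}},"required":["steps"]}

```bash
mkdir -p pics; cat > h.py <<'E'
import numpy as np, cv2
from bench import bot, imaging, models
def snap(c,name=None):
    im,d=imaging.get_image(c); K=imaging.calibration(c)
    if name: cv2.imwrite(f'pics/{name}.png',im[:,:,::-1])
    return im,d,K
def rays(K,uv):
    uv=np.asarray(uv,float).reshape(-1,1,2)
    A=np.array(K['intrinsics'],float)
    p=cv2.undistortPoints(uv,A,np.array([K['k1'],0,0,0.]))[:,0]
    R=np.array(K['orientation'])
    return np.c_[p[:,0],-p[:,1],-np.ones(len(p))]@R.T   # per unit depth
def at_z(K,uv,z):
    r=rays(K,uv);o=np.array(K['xyz']);return o+r*((z-o[2])/r[:,2])[:,None]
def at_d(K,uv,d):
    return np.array(K['xyz'])+rays(K,uv)*np.asarray(d).reshape(-1,1)
def proj(K,P):
    R=np.array(K['orientation']);c=(np.asarray(P)-K['xyz'])@R
    x=c[:,0]/-c[:,2];y=-c[:,1]/-c[:,2];f=1+K['k1']*(x*x+y*y);A=np.array(K['intrinsics'])
    return np.c_[A[0,0]*x*f+A[0,2],A[1,1]*y*f+A[1,2]]
E
python3 - <<'E'
from h import *
np.set_printoptions(precision=4,suppress=True)
for c in ('top','side'):
    im,d,K=snap(c,c+'0'); print(c,K)
    for t,z in (('boom',.113),('lock_button',.095),('lid_knob',.084),('mark',.041),('pointer',.046),('stand',.01),('lid',.053)):
        for r in models.find_in(c,t)[:2]:
            uv=np.array(r['point'])*[640,480]; i=uv.astype(int); dd=d[min(i[1],479),min(i[0],639)]
            print(t,round(r['p'],2),uv.round(),at_z(K,uv,z)[0],at_d(K,uv,dd)[0])
E
```

```text
top {'intrinsics': array([[603.8236,   0.    , 311.4252],
       [  0.    , 603.8236, 247.072 ],
       [  0.    ,   0.    ,   1.    ]]), 'k1': -0.04720806764813518, 'xyz': array([0.4691, 0.0428, 1.7929]), 'orientation': array([[-0.0207,  0.9978, -0.063 ],
       [-0.9997, -0.0215, -0.0112],
       [-0.0126,  0.0628,  0.9979]])}
boom 0.72 [342. 260.] [ 0.537  -0.0232  0.113 ] [ 0.537  -0.0232  0.1119]
lid_knob 0.83 [301. 250.] [0.5702 0.0907 0.084 ] [0.5703 0.0907 0.0821]
mark 0.49 [467. 227.] [ 0.63   -0.3925  0.041 ] [ 0.6283 -0.3881  0.0587]
mark 0.42 [303. 271.] [0.5107 0.087  0.041 ] [0.5113 0.0876 0.0142]
pointer 0.68 [341. 261.] [ 0.5369 -0.0213  0.046 ] [ 0.5344 -0.019   0.1089]
stand 0.87 [337. 268.] [ 0.5179 -0.012   0.01  ] [ 0.5179 -0.0119  0.0117]
stand 0.39 [216. 202.] [0.7234 0.3458 0.01  ] [0.7233 0.3456 0.0111]
lid 0.81 [303. 249.] [0.5735 0.0856 0.053 ] [0.5716 0.0848 0.0857]
side {'intrinsics': array([[459.7379,   0.    , 320.024 ],
       [  0.    , 459.7379, 235.4318],
       [  0.    ,   0.    ,   1.    ]]), 'k1': -0.012399326265319624, 'xyz': array([0.5964, 1.1
[... 170 characters left out ...]
0.0499 0.113 ] [ 0.5277 -0.0167  0.0842]
boom 0.53 [355. 196.] [ 0.4926 -0.2314  0.113 ] [ 0.4834 -0.3512  0.0719]
lock_button 0.58 [351. 229.] [ 0.5177 -0.0083  0.095 ] [ 0.5164 -0.0278  0.0867]
lock_button 0.54 [382. 383.] [0.5063 0.5805 0.095 ] [0.4967 0.523  0.0437]
lid_knob 0.88 [331. 258.] [0.5739 0.1389 0.084 ] [0.5727 0.0858 0.0573]
mark 0.78 [337. 272.] [0.56   0.1275 0.041 ] [0.5595 0.1138 0.0336]
pointer 0.65 [343. 231.] [ 0.5354 -0.1098  0.046 ] [0.5409 0.002  0.0942]
stand 0.9 [351. 253.] [ 0.5152 -0.0374  0.01  ] [ 0.5152 -0.0364  0.0105]
stand 0.45 [351. 229.] [ 0.5031 -0.2136  0.01  ] [ 0.5164 -0.0235  0.0908]
lid 0.76 [334. 260.] [0.5672 0.0861 0.053 ] [0.5674 0.0929 0.0564]
```

```bash
python3 - <<'E'
import cv2
a=cv2.imread('pics/top0.png');cv2.imwrite('pics/t1.png',cv2.resize(a[190:320,230:420],None,fx=4.2,fy=4.2,interpolation=cv2.INTER_CUBIC))
E
```

```text
(no output)
```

View pics/t1.png

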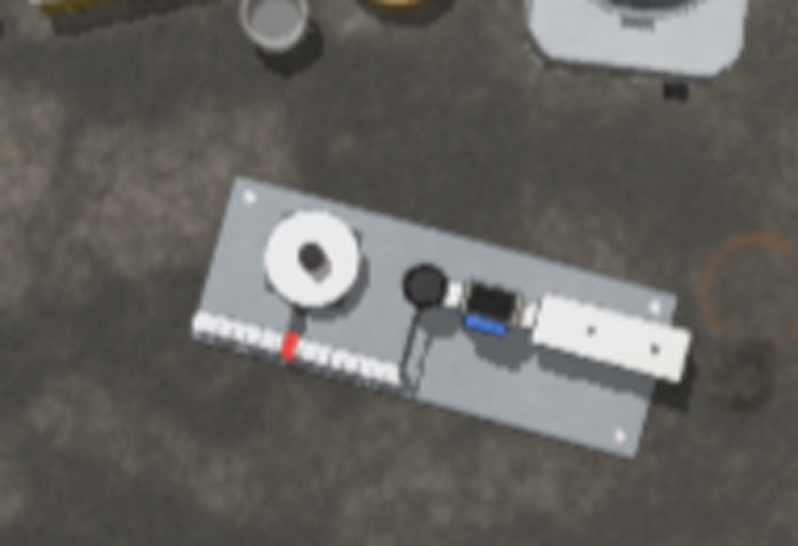

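View pics/side0.png

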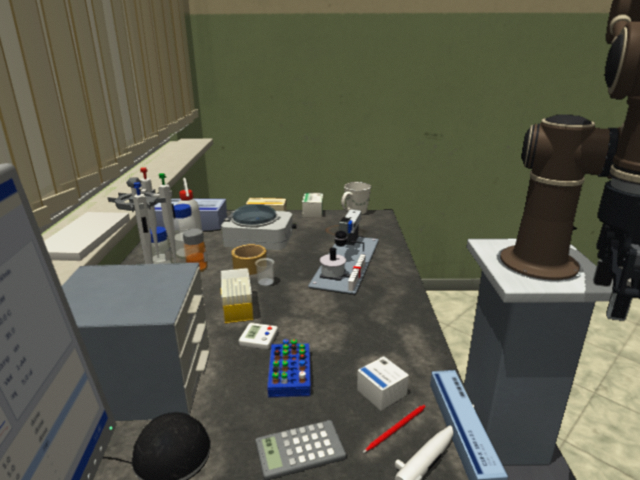

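```bash
python3 - <<'E'
from h import *
np.set_printoptions(precision=4,suppress=True)
K=imaging.calibration('top')
f=lambda c:(np.array(c,float)+.5)/4.2-.5+[230,190]
W=at_z(K,[f(c) for c in [(237,178),(675,296),(632,457),(193,338)]],.01)[:,:2]
M=np.array([(45,195),(45,-130),(-75,-130),(-75,195)])/1000
mc,wc=M.mean(0),W.mean(0);U,S,V=np.linalg.svd((M-mc).T@(W-wc));R=(U@V).T
t=wc-R@mc;print('R',R,'t',t,'yaw',np.degrees(np.arctan2(R[1,0],R[0,0])),'res',W-(M@R.T+t))
for n,c,z in (('lid',(312,258),.053),('knobtop',(309,251),.084),('saddle',(289,345),.041),('blocktop',(491,302),.113),('btn',(485,324),.095),('sensor',(425,285),.095)):
    w=at_z(K,[f(c)],z)[0];print(n,w,'stand frame',R.T@(w[:2]-t))
s=bot.read_state();print(s['orientation'],s['eef_pos'],s['ft_force'],s['gripper_width'])
print(imaging.calibration('wrist'))
E
```

```text
R [[ 0.9595  0.2817]
 [-0.2817  0.9595]] t [ 0.5322 -0.0349] yaw -16.363895396527678 res [[-0.0023 -0.0024]
 [-0.0006  0.003 ]
 [ 0.0023  0.0025]
 [ 0.0006 -0.0032]]
lid [0.5679 0.0843 0.053 ] stand frame [0.0007 0.1244]
knobtop [0.5709 0.0855 0.084 ] stand frame [0.0032 0.1264]
saddle [0.5088 0.1017 0.041 ] stand frame [-0.061   0.1244]
blocktop [ 0.5328 -0.0351  0.113 ] stand frame [ 0.0006 -0.0001]
btn [ 0.5188 -0.0316  0.095 ] stand frame [-0.0138 -0.0006]
sensor [0.5458 0.008  0.095 ] stand frame [0.0009 0.0449]
[[-0.9431  0.3324  0.    ]
 [ 0.3324  0.9431  0.0001]
 [ 0.      0.0001 -1.    ]] [0.2078 0.5895 0.2313] [ 0.0647 -0.8358  0.0934] 0.08510770237098014
{'intrinsics': array([[372.6139,   0.    , 322.9079],
       [  0.    , 372.6139, 242.3669],
       [  0.    ,   0.    ,   1.    ]]), 'k1': -0.006837379472847133, 'xyz': array([0.1372, 0.6137, 0.3744]), 'orientation': array([[ 0.3322, -0.902 , -0.2758],
       [ 0.9432,  0.3177,  0.0971],
       [ 0.0001, -0.2924,  0.9563]])}
```

>>> jog_arm:
  steps:
    - [0,0,-5.44,22.5,-31.5,0,60]
    - [0,0,-5.44,22.5,-31.5,0,60]
    - [0,0,-5.44,22.5,-31.5,0,60]
    - [0,0,-5.44,22.5,-31.5,0,60]
    - [0,0,-5.44,22.5,-31.5,0,60]
    - [0,0,-5.44,22.5,-31.5,0,60]
    - [0,0,-5.44,22.5,-31.5,0,60]
    - [0,0,-5.44,22.5,-31.5,0,60]

```text
t: 1.47
eef_pos: [0.3886, 0.3359, 0.2316]
orientation: [[-0.451, 0.892, 0.001], [0.892, 0.451, 0.0], [0.0, 0.001, -1.0]]
ft_force: [0.6, -0.1, 0.3]
gripper_width: 0.0597
gripper_force: 0.0
```

>>> jog_arm:
  steps:
    - [0,0,-5.44,22.5,-31.5,0,60]
    - [0,0,-5.44,22.5,-31.5,0,60]
    - [0,0,-5.44,22.5,-31.5,0,60]
    - [0,0,-5.44,22.5,-31.5,0,60]
    - [0,0,-5.44,22.5,-31.5,0,60]
    - [0,0,-5.44,22.5,-31.5,0,60]
    - [0,0,-5.44,22.5,-31.5,0,60]
    - [0,0,-5.44,22.5,-31.5,0,60]
    - [0,0,0,0,0,0,60]
    - [0,0,0,0,0,0,60]

```text
t: 2.3
eef_pos: [0.5687, 0.0836, 0.2313]
orientation: [[0.286, 0.958, 0.0], [0.958, -0.286, 0.0], [0.0, -0.0, -1.0]]
ft_force: [-0.0, -0.1, -0.6]
gripper_width: 0.0599
gripper_force: 0.0
```

```bash
python3 - <<'E'
from h import *
np.set_printoptions(precision=4,suppress=True)
im,d,K=snap('wrist','w1')
s=bot.read_state();print(s['t'],s['eef_pos'],s['orientation'],s['ft_force'])
for t,z in (('lid_knob',.0685),('mark',.041),('boom',.113),('pointer',.046)):
    for r in models.find_in('wrist',t)[:1]:
        uv=np.array(r['point'])*[640,480];print(t,r['p'],uv,at_z(K,uv,z)[0])
E
```

```text
2.35 [0.5677 0.0849 0.2311] [[ 0.2844  0.9587 -0.0008]
 [ 0.9587 -0.2844  0.0006]
 [ 0.0003 -0.0009 -1.    ]] [-0.0155  0.2137  0.0753]
lid_knob 0.64 [316.992 216.72 ] [0.5636 0.0894 0.0685]
mark 0.61 [274.688 208.08 ] [0.5268 0.1021 0.041 ]
boom 0.69 [321.28  345.504] [ 0.5401 -0.003   0.113 ]
pointer 0.88 [319.488 342.816] [ 0.5268 -0.0403  0.046 ]
```

View pics/w1.png

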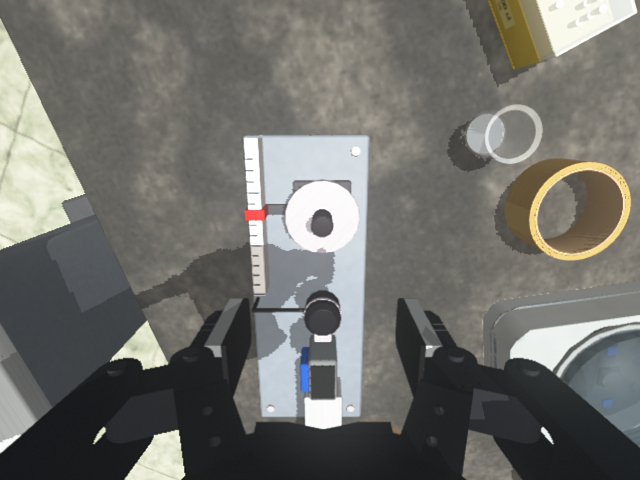

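The lid's centre is at (322,216), the knob's at (321,223), the red saddle at (256,215), the pointer tip near (257,302) and the block top near (324,380).

```bash
python3 - <<'E'
from h import *
np.set_printoptions(precision=4,suppress=True)
K=imaging.calibration('wrist')
R=np.array([[.9595,.2817],[-.2817,.9595]]);t=np.array([.5322,-.0349])
for n,uv,z in (('lid',(322,216),.053),('knobtop',(322,224),.084),('saddle',(256,215),.041),('ptr',(257,302),.046),('sensor',(323,301),.095),('pl1',(244,136),.01),('pl2',(368,136),.01),('pl3',(361,416),.01),('pl4',(263,416),.01)):
    w=at_z(K,[uv],z)[0];print(n,w,R.T@(w[:2]-t))
print(proj(K,[[.5682,.0845,.084]]))
E
```

```text
lid [0.566  0.0871 0.053 ] [-0.0019  0.1266]
knobtop [0.5663 0.0877 0.084 ] [-0.0018  0.1272]
saddle [0.5075 0.1024 0.041 ] [-0.0624  0.1248]
ptr [0.4811 0.0214 0.046 ] [-0.0649  0.0396]
sensor [0.5495 0.0274 0.095 ] [-0.001   0.0646]
pl1 [0.5144 0.1723 0.01  ] [-0.0755  0.1938]
pl2 [0.6263 0.1395 0.01  ] [0.0412 0.1938]
pl3 [ 0.539  -0.1699  0.01  ] [ 0.0445 -0.1277]
pl4 [ 0.4266 -0.1371  0.01  ] [-0.0725 -0.1279]
[[325.4037 227.0039]]
```

>>> jog_arm:
  steps:
    - [0,0,0,0,0,-30,50]
    - [0,0,0,0,0,-35,50]
    - [0,0,0,0,0,-35,50]
    - [0,0,0,0,0,-30,50]
    - [0,0,0,0,0,-20,50]
    - [0,0,0,0,0,-15,50]
    - [0,0,0,0,0,-8,50]
    - [0,0,0,0,0,0,50]

```text
t: 3.22
eef_pos: [0.5655, 0.0864, 0.0563]
orientation: [[0.281, 0.96, -0.004], [0.96, -0.281, -0.0], [-0.001, -0.004, -1.0]]
ft_force: [0.5, 0.1, -0.2]
gripper_width: 0.05
gripper_force: 0.0
```

>>> jog_arm:
  steps:
    - [0,0,0,0,0,0,10]
    - [0,0,0,0,0,0,10]
    - [0,0,0,0,0,0,10]
    - [0,0,0,0,0,0,10]
    - [0,0,0,0,0,0,10]
    - [0,0,0,0,0,0,10]
  force: 30

```text
t: 3.72
eef_pos: [0.5694, 0.0858, 0.0601]
orientation: [[0.283, 0.959, 0.003], [0.959, -0.283, 0.001], [0.002, 0.003, -1.0]]
ft_force: [-0.9, 0.6, 6.0]
gripper_width: 0.0171
gripper_force: 29.8
```

>>> jog_arm:
  steps:
    - [0,0,0,0,0,5,10]
    - [0,0,0,0,0,10,10]
    - [0,0,0,0,0,15,10]
    - [0,0,0,0,0,15,10]
    - [0,0,0,0,0,15,10]
    - [0,0,0,0,0,15,10]
    - [0,0,0,0,0,10,10]
    - [0,0,0,0,0,5,10]
    - [0,0,0,0,0,0,10]

```text
t: 4.47
eef_pos: [0.5686, 0.0854, 0.1498]
orientation: [[0.283, 0.959, 0.003], [0.959, -0.283, 0.0], [0.001, 0.002, -1.0]]
ft_force: [0.6, -0.3, -0.7]
gripper_width: 0.0169
gripper_force: 29.4
```

```bash
python3 - <<'E'
from h import *
im,d,K=snap('wrist','w2')
s=bot.read_state();print(s['eef_pos'],s['ft_force'],s['gripper_width'],s['gripper_force'],s['wrist_torque'])
E
```

```text
[0.56784275 0.085397   0.14865126] [-0.53704644 -0.03633947 -1.47638827] 0.016976123383031103 29.370849430561066 [ 0.06692722  0.01139439 -0.03117028]
```

View pics/w2.png

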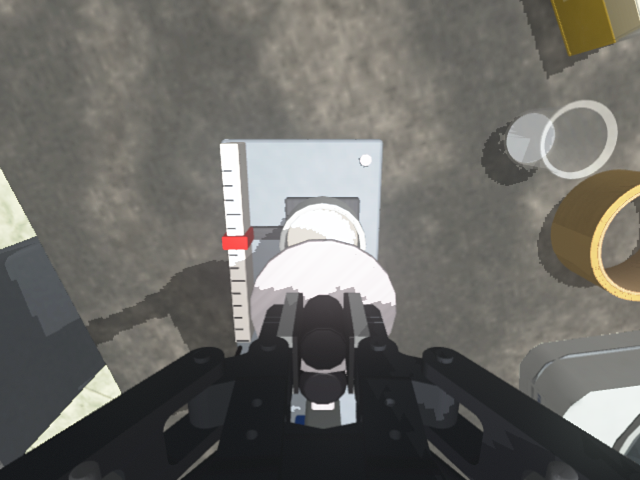

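The lid is held level: its knob is between the pads at (323,330), and the pot mouth below at (322,235) is open.

>>> jog_arm:
  steps:
    - [0,0,0,-5,14,0,10]
    - [0,0,0,-10,26,0,10]
    - [0,0,0,-12,32,0,10]
    - [0,0,0,-12,32,0,10]
    - [0,0,0,-12,32,0,10]
    - [0,0,0,-12,32,0,10]
    - [0,0,0,-12,32,0,10]
    - [0,0,0,-12,32,0,10]
    - [0,0,0,-8,20,0,10]
    - [0,0,0,-3,8,0,10]

```text
t: 5.35
eef_pos: [0.4674, 0.3478, 0.1468]
orientation: [[0.28, 0.96, -0.003], [0.96, -0.28, -0.0], [-0.001, -0.002, -1.0]]
ft_force: [-0.1, -0.5, -0.1]
gripper_width: 0.017
gripper_force: 29.4
```

>>> jog_arm:
  steps:
    - [0,0,0,0,0,-10,10]
    - [0,0,0,0,0,-20,10]
    - [0,0,0,0,0,-25,10]
    - [0,0,0,0,0,-25,10]
    - [0,0,0,0,0,-20,10]
    - [0,0,0,0,0,-15,10]
    - [0,0,0,0,0,-10,10]
    - [0,0,0,0,0,-3,10]
    - [0,0,0,0,0,0,10]

```text
t: 6.1
eef_pos: [0.4692, 0.3439, 0.0188]
orientation: [[0.284, 0.959, -0.002], [0.959, -0.284, -0.002], [-0.002, -0.002, -1.0]]
ft_force: [-0.1, 0.4, -0.6]
gripper_width: 0.0169
gripper_force: 29.4
```

```bash
python3 - <<'E'
from h import *
for i in range(4):
    s=bot.read_state();print(s['eef_pos'],s['ft_force'],s['gripper_width'])
    snap('side')
E
```

```text
[0.46922263 0.34393141 0.01877053] [-0.1125916   0.4177838  -0.57995945] 0.016919504715248473
[0.47002178 0.34472396 0.01996641] [ 0.13111174 -0.68291699  0.57914694] 0.016680895533598323
[0.47059496 0.34537265 0.02082135] [ 1.35416577  0.49463032 -0.47377907] 0.017011334078580156
[0.4708857  0.34571884 0.02131945] [ 1.0701917   0.13615516 -1.27058462] 0.016790338919464947
```

>>> jog_arm:
  steps:
    - [0,0,0,0,0,-1,10]
    - [0,0,0,0,0,-1,10]
    - [0,0,0,0,0,-1,10]
    - [0,0,0,0,0,-1,10]
    - [0,0,0,0,0,0,10]
    - [0,0,0,0,0,0,10]

```text
t: 6.8
eef_pos: [0.4697, 0.3455, 0.0162]
orientation: [[0.283, 0.959, -0.0], [0.959, -0.283, -0.0], [-0.0, -0.0, -1.0]]
ft_force: [-0.5, -0.0, -1.0]
gripper_width: 0.017
gripper_force: 29.4
```

>>> jog_arm:
  steps:
    - [0,0,0,0,0,-1,10]
    - [0,0,0,0,0,0,10]
    - [0,0,0,0,0,0,10]

```text
t: 7.05
eef_pos: [0.4697, 0.3455, 0.0161]
orientation: [[0.283, 0.959, -0.001], [0.959, -0.283, -0.0], [-0.0, -0.0, -1.0]]
ft_force: [-2.5, -1.9, 5.7]
gripper_width: 0.017
gripper_force: 30.1
```

>>> jog_arm:
  steps:
    - [0,0,0,0,0,-1,10]
    - [0,0,0,0,0,0,10]
    - [0,0,0,0,0,0,10]

```text
t: 7.3
eef_pos: [0.4697, 0.3455, 0.016]
orientation: [[0.283, 0.959, -0.001], [0.959, -0.283, -0.001], [-0.001, -0.001, -1.0]]
ft_force: [-3.5, -2.5, 11.7]
gripper_width: 0.0168
gripper_force: 30.7
```

>>> jog_arm:
  steps:
    - [0,0,0,0,0,1,10]
    - [0,0,0,0,0,0,22]
    - [0,0,0,0,0,0,30]
    - [0,0,0,0,0,0,50]
    - [0,0,0,0,0,0,50]
    - [0,0,0,0,0,0,50]

```text
t: 7.8
eef_pos: [0.4697, 0.3454, 0.015]
orientation: [[0.283, 0.959, -0.0], [0.959, -0.283, -0.0], [-0.0, -0.0, -1.0]]
ft_force: [0.2, -0.5, 0.8]
gripper_width: 0.05
gripper_force: 0.0
```

>>> jog_arm:
  steps:
    - [0,0,0,0,0,10,50]
    - [0,0,0,0,0,20,50]
    - [0,0,0,0,0,35,50]
    - [0,0,0,0,0,41,50]
    - [0,0,0,0,0,41,50]
    - [0,0,0,0,0,41,50]
    - [0,0,0,0,0,25,50]
    - [0,0,0,0,0,10,50]

```text
t: 8.47
eef_pos: [0.4725, 0.3472, 0.2451]
orientation: [[0.283, 0.959, 0.009], [0.959, -0.283, 0.006], [0.008, 0.007, -1.0]]
ft_force: [0.4, 0.5, 0.9]
gripper_width: 0.05
gripper_force: 0.0
```

```bash
python3 - <<'E'
from h import *
np.set_printoptions(precision=4,suppress=True)
im,d,K=snap('wrist','w3')
for c in ('wrist','top'):
    if c=='top': im,d,K=snap(c)
    for t,z in (('lid',.009),('lid_knob',.04)):
        for r in models.find_in(c,t)[:1]:
            uv=np.array(r['point'])*[640,480];i=uv.astype(int);print(c,t,r['p'],uv,at_z(K,uv,z)[0],at_d(K,uv,d[i[1],i[0]])[0])
print(bot.read_state()['eef_pos'])
E
```

```text
wrist lid 0.79 [320.32  207.408] [0.4707 0.3454 0.009 ] [0.472  0.3497 0.032 ]
wrist lid_knob 0.87 [315.328 209.712] [0.4673 0.3505 0.04  ] [0.4671 0.3501 0.038 ]
top lid 0.58 [217.408 286.32 ] [0.4714 0.3433 0.009 ] [0.4714 0.3383 0.039 ]
top lid_knob 0.64 [216.384 286.8  ] [0.47   0.3411 0.04  ] [0.47   0.342  0.0346]
[0.468  0.3444 0.2352]
```

View pics/w3.png

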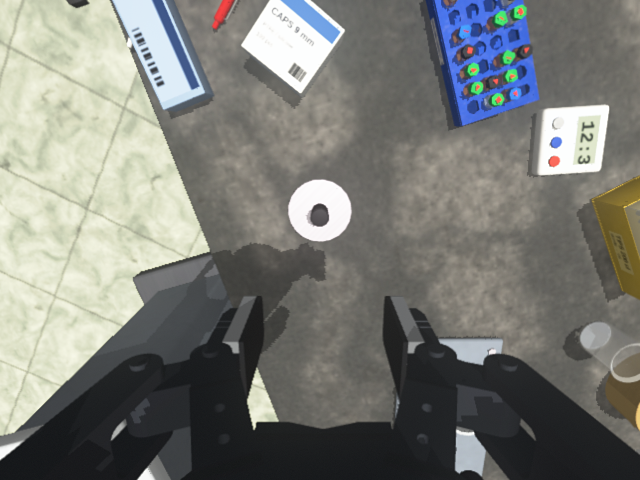

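The lid stands upright at (320,210) on bare desk, clear of the carton and the rack. Next I go above the grip block.

>>> jog_arm:
  steps:
    - [0,0,0,3,-20,0,55]
    - [0,0,0,6,-36,0,55]
    - [0,0,0,6,-36,0,55]
    - [0,0,0,6,-36,0,55]
    - [0,0,0,6,-36,0,55]
    - [0,0,0,6,-36,0,55]
    - [0,0,0,6,-36,0,55]
    - [0,0,0,6,-36,0,55]
    - [0,0,0,6,-36,0,55]
    - [0,0,0,6,-36,0,55]

```text
t: 9.6
eef_pos: [0.5252, -0.0002, 0.2356]
orientation: [[0.283, 0.959, -0.005], [0.959, -0.283, 0.0], [-0.001, -0.005, -1.0]]
ft_force: [-0.5, 1.3, -0.1]
gripper_width: 0.0549
gripper_force: 0.0
```

>>> jog_arm:
  steps:
    - [0,0,0,4,-26,0,55]
    - [0,0,0,1,-10,-20,55]
    - [0,0,0,0,0,-20,55]
    - [0,0,0,0,0,0,55]
    - [0,0,0,0,0,0,55]
    - [0,0,0,0,0,0,55]

```text
t: 10.1
eef_pos: [0.5313, -0.0341, 0.1975]
orientation: [[0.283, 0.959, -0.002], [0.959, -0.283, 0.0], [-0.0, -0.002, -1.0]]
ft_force: [0.4, -0.6, 1.1]
gripper_width: 0.0552
gripper_force: 0.0
```

```bash
python3 - <<'E'
from h import *
np.set_printoptions(precision=4,suppress=True)
im,d,K=snap('wrist','w4')
s=bot.read_state();print(s['t'],s['eef_pos'],s['orientation'])
for p in ([.5322,-.0349,.113],[.5322+.0115,-.0349-.0034,.113],[.5322-.0115,-.0349+.0034,.113]): print(proj(K,[p]))
R=np.array([[.9595,.2817],[-.2817,.9595]]);t=np.array([.5322,-.0349])
E
```

```text
10.15 [ 0.532  -0.034   0.1985] [[ 0.2824  0.9593  0.0001]
 [ 0.9593 -0.2824  0.0001]
 [ 0.0001  0.     -1.    ]]
[[323.6219 249.6332]]
[[342.2045 249.6568]]
[[305.0387 249.6093]]
```

View pics/w4.png

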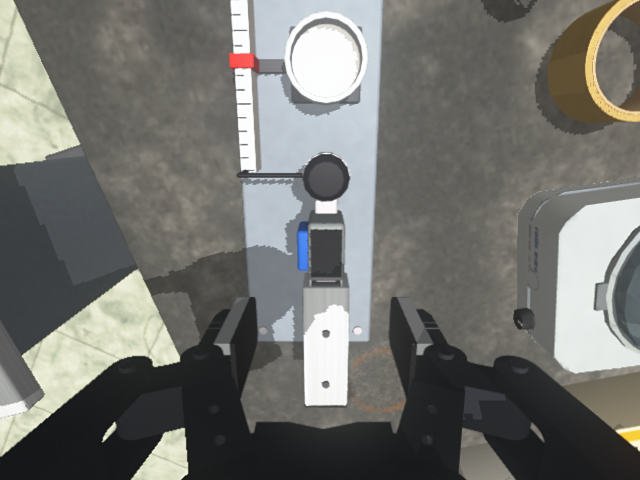

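The block top is centred at about (327,250), so +1 to 2 mm in x against the estimate. The pointer tip is at (239,174) and the saddle at (243,61).

>>> jog_arm:
  steps:
    - [0,0,0,1,0,-20,55]
    - [0,0,0,0,0,-30,55]
    - [0,0,0,0,0,-30,55]
    - [0,0,0,0,0,-25,55]
    - [0,0,0,0,0,-12,55]
    - [0,0,0,0,0,-5,55]
    - [0,0,0,0,0,0,55]
    - [0,0,0,0,0,0,55]
    - [0,0,0,0,0,0,55]

```text
t: 10.9
eef_pos: [0.5347, -0.0347, 0.0783]
orientation: [[0.283, 0.959, 0.004], [0.959, -0.283, -0.001], [0.001, 0.004, -1.0]]
ft_force: [-0.1, 0.3, -0.0]
gripper_width: 0.0552
gripper_force: 0.0
```

```bash
python3 - <<'E'
from h import *
np.set_printoptions(precision=4,suppress=True)
R=np.array([[.9595,.2817],[-.2817,.9595]]);t=np.array([.5322,-.0349])
im,d,K=snap('wrist','w5')
Kc=dict(K); # pose at w4: same orientation, shifted
off=np.array([.532,-.034,.1985])-bot.read_state()['eef_pos']
Kc['xyz']=K['xyz']+off
for n,uv,z in (('saddle',(243,61),.041),('ptr',(239,174.5),.046)):
    w=at_z(Kc,[uv],z)[0];print(n,w,R.T@(w[:2]-t))
s=bot.read_state();print(s['eef_pos'],s['ft_force'])
E
```

```text
saddle [0.5106 0.0992 0.041 ] [-0.0585  0.1226]
ptr [0.4805 0.0224 0.046 ] [-0.0658  0.0405]
[ 0.5346 -0.0347  0.0782] [-0.1308  0.0067  0.1105]
```

>>> jog_arm:
  steps:
    - [0,0,0,0,0,0,15]
    - [0,0,0,0,0,0,15]
    - [0,0,0,0,0,0,15]
    - [0,0,0,0,0,0,15]
    - [0,0,0,0,0,0,15]
    - [0,0,0,0,0,0,15]
  force: 40

```text
t: 11.45
eef_pos: [0.5327, -0.0345, 0.0772]
orientation: [[0.283, 0.959, -0.001], [0.959, -0.283, 0.0], [0.0, -0.001, -1.0]]
ft_force: [-3.4, 1.0, 5.8]
gripper_width: 0.0239
gripper_force: 47.4
```

>>> jog_arm:
  steps:
    - [0,0,0,1.4,4.8,0,15]
    - [0,0,0,2.8,9.6,0,15]
    - [0,0,0,2.8,9.6,0,15]
    - [0,0,0,2.8,9.6,0,15]
    - [0,0,0,2.8,9.6,0,15]
    - [0,0,0,2.8,9.6,0,15]
    - [0,0,0,2.8,9.6,0,15]
    - [0,0,0,1.4,4.8,0,15]
    - [0,0,0,0,0,0,15]
    - [0,0,0,0,0,0,15]

```text
t: 12.28
eef_pos: [0.5523, 0.0322, 0.0772]
orientation: [[0.283, 0.959, -0.001], [0.959, -0.283, -0.001], [-0.001, -0.0, -1.0]]
ft_force: [-4.0, -2.6, 6.4]
gripper_width: 0.0241
gripper_force: 47.6
```

```bash
python3 - <<'E'
from h import *
np.set_printoptions(precision=4,suppress=True)
R=np.array([[.9595,.2817],[-.2817,.9595]])
imt,d,K=snap('top','t6')
im,d2,Kw=snap('wrist','w6')
cv2.imwrite('pics/m6.png',np.vstack([cv2.resize(im[130:350,140:480],(528,342)),cv2.resize(imt[240:300,270:370],(528,256),interpolation=cv2.INTER_CUBIC)])[:,:,::-1])
s=bot.read_state();print(s['t'],s['eef_pos'],s['ft_force'],s['gripper_width'],s['gripper_force'], R.T@(s['eef_pos'][:2]-np.array([.5327,-.0345])))
E
```

```text
12.3833 [0.5522 0.0319 0.0772] [-2.5571 -2.9376  6.0355] 0.02415616697072361 47.53622353076935 [-0.      0.0692]
```

View pics/m6.png

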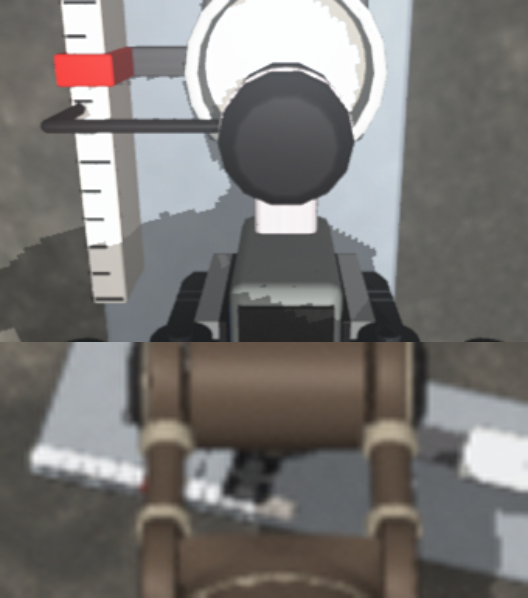

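```bash
python3 - <<'E'
from h import *
np.set_printoptions(precision=4,suppress=True)
R=np.array([[.9595,.2817],[-.2817,.9595]]);t=np.array([.5322,-.0349])
K=imaging.calibration('wrist')
im=cv2.imread('pics/w6.png')
cv2.imwrite('pics/c6.png',cv2.resize(im[150:230,150:240],None,fx=7,fy=7,interpolation=cv2.INTER_NEAREST))
for n,uv,z in (('saddle',(193.5,175),.041),('ptr',(193.4,199.8),.046)):
    w=at_z(K,[uv],z)[0];print(n,w,R.T@(w[:2]-t))
E
```

```text
saddle [0.5078 0.1    0.041 ] [-0.0614  0.1226]
ptr [0.5052 0.0893 0.046 ] [-0.0609  0.1116]
```

View pics/c6.png

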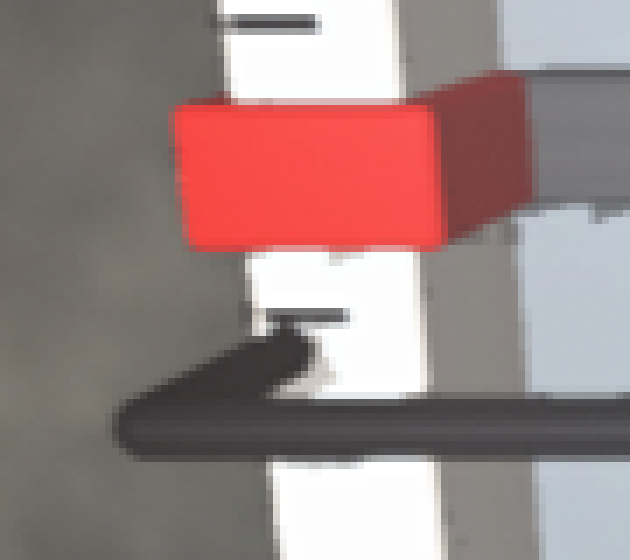

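Tip end sits at (192,199) and the saddle top's centre at (194.6,175), a gap of about 10.5 mm.

>>> jog_arm:
  steps:
    - [0,0,0,0.7,2.4,0,15]
    - [0,0,0,1.4,4.8,0,15]
    - [0,0,0,0.7,2.4,0,15]
    - [0,0,0,0,0,0,15]
    - [0,0,0,0,0,0,15]
    - [0,0,0,0,0,0,15]

```text
t: 12.88
eef_pos: [0.555, 0.0413, 0.0772]
orientation: [[0.283, 0.959, -0.001], [0.959, -0.283, -0.001], [-0.002, -0.0, -1.0]]
ft_force: [-3.1, -2.6, 6.4]
gripper_width: 0.0246
gripper_force: 47.6
```

```bash
python3 - <<'E'
from h import *
np.set_printoptions(precision=4,suppress=True)
R=np.array([[.9595,.2817],[-.2817,.9595]])
im,d2,K=snap('wrist','w7')
cv2.imwrite('pics/c7.png',cv2.resize(im[150:240,150:240,::-1],None,fx=6,fy=6,interpolation=cv2.INTER_NEAREST))
s=bot.read_state();print(s['t'],s['eef_pos'],s['ft_force'],s['gripper_width'],s['gripper_force'], R.T@(s['eef_pos'][:2]-np.array([.5327,-.0345])))
E
```

```text
12.9333 [0.555  0.0413 0.0772] [-2.8005 -3.0394  6.6175] 0.023844421029201278 47.591493129730225 [-0.     0.079]
```

View pics/c7.png

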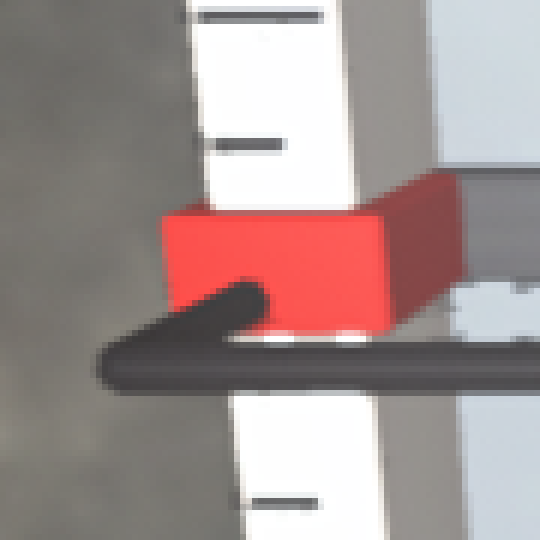

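```bash
python3 - <<'E'
from h import *
np.set_printoptions(precision=4,suppress=True)
R=np.array([[.9595,.2817],[-.2817,.9595]]);t=np.array([.5322,-.0349])
K=imaging.calibration('wrist')
for n,uv,z in (('saddle',(196,195.7),.041),('ptr',(191.6,199.8),.046)):
    w=at_z(K,[uv],z)[0];print(n,w,R.T@(w[:2]-t))
E
```

```text
saddle [0.508  0.0998 0.041 ] [-0.0612  0.1225]
ptr [0.5072 0.099  0.046 ] [-0.0617  0.1214]
```

>>> jog_arm:
  steps:
    - [0,0,0,0.3,1.0,0,15]
    - [0,0,0,0,0,0,15]
    - [0,0,0,0,0,0,15]
    - [0,0,0,0,0,0,15]
    - [0,0,0,0,0,0,15]
    - [0,0,0,0,0,0,15]

```text
t: 13.43
eef_pos: [0.5552, 0.0422, 0.0772]
orientation: [[0.283, 0.959, -0.001], [0.959, -0.283, -0.001], [-0.002, -0.0, -1.0]]
ft_force: [-3.3, -3.5, 7.0]
gripper_width: 0.0242
gripper_force: 47.5
```

```bash
python3 - <<'E'
from h import *
im,d2,K=snap('wrist','w8')
s=bot.read_state();print(s['t'],s['eef_pos'],s['ft_force'],s['gripper_width'],s['gripper_force'])
hsv=cv2.cvtColor(im[150:240,150:240],cv2.COLOR_RGB2HSV)
m=(hsv[...,1]>150)&(hsv[...,2]>200)&((hsv[...,0]<8)|(hsv[...,0]>172))
v,u=np.nonzero(m);print('red rows',v.min()+150,v.max()+150)
print(bot.close_job())
E
```

```text
13.4833 [0.55521618 0.04219711 0.07719152] [-3.0365857  -3.17169652  6.39075423] 0.024156937291752202 47.5439715385437
red rows 188 206
the job is handed in; nothing more can be done
None
```

The job is handed in at 13.5 s: the lid stands upright on the bare desk, and the boom is held out about 80 mm with the button squeezed; the pointer tip measured 1.1 mm short of the saddle's centre, so I pulled 1 mm more, which I did not re-measure; no verdict came back.

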